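# Open the document box with its key and hold it unlocked

### The arm

A 6-joint arm with a two-finger parallel gripper is mounted at the origin on a cart in front of the work surface, level with it; the furniture and walls round the work are solid. World frame = base frame: x ahead of the robot, y to its left, z up, the work surface at z = 0. Lengths are in m, angles in rad, forces in N, time in s.
With the tool pointing down it reaches from about 0.275 to 0.75 m from the base axis. Payload 10.2 kg.
Tool frame: the origin (TCP) lies at the very end of the fingers, on their centre line; the grasp point (between the pads) lies 19 mm behind it (env.grip_point_offset is the distance from the TCP to the grasp point, in m); z points along the fingers, y is the line along which they close (so a half turn about z gives the same grasp; the last joint's range is limited). The gripper opens to 85 mm and grips with 20 to 120 N. Pads are 22 mm wide; open, the fingers measure 114 mm over their backs; the gripper's body (76 mm by 85 mm) begins 54 mm behind the grasp point. The pads swing forward as they close: fully open they stand 13 mm farther back than shut.
Start: joints at [-1.328, 0.313, 1.498, -0, 1.331, -0.223], TCP at [0.236, -0.469, 0.231] pointing down, gripper open.
Joint ranges: [-2.94, 2.94], [-0.97, 2.17], [0.19, 2.56], [-1.23, 4.37], [0.02, 3.11], [-2.88, 2.88]. Speed limits (rad/s): [2.39, 2.39, 3.01, 3.14, 3.14, 3.14].

### API

Orientations are given as a rotation vector (axis times angle).
In Python, from bench import env, grab_frame, ticket gives the robot as it stands. The module is installed in compiled form; this text tells all that it offers.
- The arm moves only by the tool arm_command, never from a script. Its argument "increments" is a list of rows, each an object of numbers: "dx", "dy", "dz": the shift along the world's x, y, z in units of 40 mm (1.0 is 40 mm); "ax", "ay", "az": the turn, a rotation vector about the world's x, y, z in units of 5 degrees (1.0 is 5 degrees); "jaw": the opening, from -1 (shut) to 1 (fully open). In form: [{"dx": .., "dy": .., "dz": .., "ax": .., "ay": .., "az": .., "jaw": ..}, ...]. A call has 1 to 5 rows; each row shifts and turns the commanded pose from where the row before left it; what a row does not reach is not made up. A row lasts 1/12 s, in which the tool goes at most 41.7 mm and 7.16 degrees, less where a joint would pass 70% of its speed; a pose out of reach is approached as far as the arm can. A call is refused whole if a number of a shift passes 1 or a number of a turn 1, either way. A call with a gripper value outside its range is refused whole. The fingers move at their own pace and stop on an object; "squeeze" is the grip in N (left out, the last holds). Time passes only in rows, so rows that do not move let the fingers close. It gives the time, the measured TCP pose, the force, the opening and the grip force at its end, in the units of the state.
- env.sense(): the state, without advancing time (a new reading comes with each control period).
- grab_frame(name): name is "scene" or "top" or "wrist"; returns a dict with "img" (384x512x3 uint8, red, green, blue), "fx", "fy", "cx", "cy" (pixels), "dist" ([k1, k2, p1, p2, k3] as OpenCV has them; the pictures are not rectified), "R" (3x3) and "t" (3): a world point X has camera coordinates R X + t; the wrist camera has in their place "tool_from_camera" (4x4, takes a point from camera to tool coordinates, whose origin is the TCP and whose axes are the flange's). Camera axes: x right, y down, z forward; pixel columns grow to the right and rows downward; lengths in m; the calibration is good to about 2 mm. A picture is of the moment at which its call begins: read the wrist's pose just before it. There is no depth.
- ticket.close_job(): hands the job in; it is judged then, once.
The state is a dict: "t": time; "joints": joint angles; "joint_vel": joint speeds; "tau": joint torques, N m; "ee_pos": TCP position; "orientation": TCP orientation; "wrist_force": force on the tool from outside, world axes, zero at the start; "wrist_torque": the same for the moment, N m; "width": opening from 0.0 (shut) to 1.0 (fully open); "grip_force": force on a finger pad.
Only numpy, scipy, OpenCV 4.12 (cv2) and the standard library are available. Lean on these libraries where they do the work, as an engineer would, in place of code of your own. Each camera call takes 0.05 s, during which the arm holds its last target. There are 200 camera calls.

### The job

Take the round-headed key from the wooden key block and push it fully home into the lock on the deck of the grey document box, easing it past the sticky pins, and only then turn it a full quarter turn clockwise (seen from above) so that the bolt draws back. The lock springs back when let go, so finish while still holding the key turned in the lock. Leave the square-headed key and the other things on the desk where they are.

Things in the scene. Friction and masses are not known exactly. Their poses are not given: they have to be found in the camera images.
- key_bow (a point): Centre of the head of the right key, which stands blade down in one slot of the key block. The head is a round black disc, 34 mm across and 8 mm thick; its flat faces look along this point's x: grasp across x. z points up, away from the blade; y runs along the blade's width. The head's lower edge is 17 mm below this point, then a neck, then the flange's underside 29 mm below.
- key_shoulder (a point): Underside of the right key's round steel flange (30 mm across, 4 mm thick) on the key's centre line, axes as key_bow. Rests on the block at the start, on the lock's rim when fully home. Below it the blade: 28 mm long, 14 mm wide (y), 4 mm thick (x), rounded edges and tip.
- key: The right key as a whole, loose, 40 to 65 g; origin and axes as key_shoulder. It is the same either way round (half turn about z).
- other_key_bow (a point): Centre of the head of the other, wrong key: square black head 32 mm wide, 34 mm high, 8 mm thick; its blade is 44 mm, too long for the lock. It stands in the other slot of the block and must stay there.
- key_block: Fixed dark wooden block, 52 x 124 x 50 mm high, origin at the centre of its underside. Two slots, 6 x 16 mm and 47 mm deep, open in its top at y = -32 and +32 mm, their long side along y. Either key may be in either slot. The right key's blade is out when it has risen 30 mm.
- lockbox: Fixed grey document box, 160 (x) x 150 (y) x 60 mm high to its deck, origin at the centre of its underside. Lid on the +x half, top 69 mm high, wire handle on it up to 79 mm. The lock is in the deck on the -x half. A small steel bolt reaches over the deck into the lid's edge and draws back as the lock turns.
- keyway (a point): Centre of the lock's mouth, on top of its steel rim (40 mm outside, 24 mm inside diameter, 62 mm above the desk). z up; axes as the box's, they do not turn. 2 mm lower is the plug's face with the slot: 6 mm (x) by 16 mm (y, when unturned), 30 mm deep, mouth chamfered. Push the key straight down until its flange meets the rim.
- plug (a joint): Turn of the lock plug: 0 unturned, 1.571 at the stop, clockwise seen from above; a spring returns it. Turning takes up to 0.15 N m; the key has some 10 degrees of play in the slot, so turn it about 100 degrees. Two sticky spring pins 10 and 18 mm down the slot resist the key with some 3 to 12 N; twisting to and fro by 5 degrees helps.
- eraser: Eraser in a card sleeve, 23 x 58 x 12 mm, loose beside the box; origin under its centre. Leave alone.
- usb_stick: Memory stick, 18 x 53 x 8 mm, loose behind the key block; origin under its centre. Leave alone.
- sharpener: Metal pencil sharpener, 15 x 25 x 13 mm, loose on the -x side of the key block; origin under its centre. Leave alone.
There are look-alikes about, which are no part of the job. What is shaped like the key but yellow is not meant.

How it is judged:
On the way, in this order (a step that is already met when the one before it is completed fails the run):
1. the right key is lifted clear of the block (height (world z) of key_shoulder above 0.085 m and contact force between the fingers and key above 0.5 N), for 0.1 s.
2. the key is fully home in the lock, not yet turned (horizontal distance between key_shoulder and keyway below 0.004 m and z of key_shoulder in the frame of keyway below 0.003 m and angle between key_shoulder's own z axis and vertical below 0.12 rad and value of joint plug below 0.3 rad), for 0.1 s.
3. the lock is turned a quarter (horizontal distance between key_shoulder and keyway below 0.004 m and z of key_shoulder in the frame of keyway below 0.004 m and angle between key_shoulder's own z axis and vertical below 0.12 rad and value of joint plug above 1.4 rad), for 0.2 s.
At the end, for the whole second after the job is handed in: The round-headed key is in the lock, its flange within 4 mm of the rim and of the axis and within 7 degrees of upright; the plug is turned over 1.4 rad and held so by the fingers (over 1 N), at rest; the square-headed key moved under 20 mm, the small loose things under 30 mm (all of step 3 and contact force between the fingers and key above 1 N and linear speed of key below 0.02 m/s and distance of other_key_bow from where it was at the start of the episode below 0.02 m and distance of each of sharpener, eraser, usb_stick from where it was at the start of the episode below 0.03 m); the arm keeps its last pose, push and grip.
It fails at once if the lock is turned before the key is home (value of joint plug above 0.5 rad and z of key_shoulder in the frame of keyway above 0.006 m).
It fails at once if the square-headed key is disturbed (distance of other_key_bow from where it was at the start of the episode above 0.02 m).
It fails at once if another loose thing is disturbed (distance of any of sharpener, eraser, usb_stick from where it was at the start of the episode above 0.03 m).
It also fails if it takes over 42 s, if anything falls off the work surface, if the arm or the gripper's body presses on something with over 40 N, if the wrist force passes 120 N, or if a joint passes its speed limit or range.

## Working session

There is one attempt and no reset: what is moved stays moved. The work goes in short steps, Python scripts to look and compute and a tool call to move; the robot and the scene stay as the last step left them, time stands still between calls to the robot, and variables do not carry over. Pictures are saved under pics/ and viewed, at most 12 in all, crops included, and the job is handed in when it is done.

Besides the shell and the picture viewer there is one more tool, called after ">>>" as a command line: name --argument value ..., lists and objects as JSON in quotes. arm_command: Moves the arm, as the interface text tells. Its arguments: {"type":"object","properties":{"increments":{"type":"array"},"squeeze":{"type":"number"}},"required":["increments"]}

```bash
mkdir -p pics
cat > h.py <<'E'
import numpy as np, cv2
from bench import env, grab_frame, ticket
from scipy.spatial.transform import Rotation as Ro
def K(f): return np.array([[f['fx'],0,f['cx']],[0,f['fy'],f['cy']],[0,0,1.]])
def ext(f,s=None):
    if 'R' in f: return np.array(f['R']),np.array(f['t'])
    T=np.eye(4);T[:3,:3]=Ro.from_rotvec(s['orientation']).as_matrix();T[:3,3]=s['ee_pos']
    W=np.linalg.inv(T@np.array(f['tool_from_camera']));return W[:3,:3],W[:3,3]
def ray(f,uv,z,s=None):
    R,t=ext(f,s);uv=np.array(uv,float).reshape(-1,1,2)
    n=cv2.undistortPoints(uv,K(f),np.array(f['dist'],float))[:,0]
    d=np.c_[n,np.ones(len(n))]@R;c=-R.T@t
    return c+d*((z-c[2])/d[:,2])[:,None]
def proj(f,X,s=None):
    R,t=ext(f,s);return cv2.projectPoints(np.array(X,float).reshape(-1,1,3),cv2.Rodrigues(R)[0],t,K(f),np.array(f['dist'],float))[0][:,0]
def save(n,img,sc=1): cv2.imwrite('pics/'+n,cv2.resize(img[:,:,::-1],None,fx=sc,fy=sc,interpolation=cv2.INTER_CUBIC))
E
python3 - <<'E'
from h import *
s=env.sense();print(s)
import pickle
d={n:grab_frame(n) for n in('scene','top','wrist')};d['s']=s
pickle.dump(d,open('f0.pkl','wb'))
for n in('scene','top'): save(n+'0.png',d[n]['img'],1.5); print(n,-np.array(d[n]['R']).T@d[n]['t'])
E
```

```text
{'t': 0.0, 'joints': array([-1.32839508e+00,  3.13470549e-01,  1.49846685e+00, -9.81649652e-06,
        1.33102569e+00, -2.23411467e-01]), 'joint_vel': array([-0.0003947 ,  0.0008966 , -0.00039598, -0.00031206,  0.00076742,
        0.00102148]), 'tau': array([ 1.80230585e-03, -4.12266827e+01, -2.59744728e+01, -2.25510678e-05,
        4.22106401e-03,  2.78322773e-06]), 'ee_pos': array([ 0.2357172 , -0.46880077,  0.23071337]), 'orientation': array([-3.05543457e+00, -7.24786927e-01,  3.53991047e-05]), 'wrist_force': array([-0.02217946, -0.33795234,  0.25307469]), 'wrist_torque': array([-0.01489893, -0.00014362, -0.04025192]), 'grip_force': 0.0, 'width': 0.9950893187095436}
scene [-0.01162631  0.71202878  0.42577514]
top [0.3456815  0.19960424 0.92986319]
```

View pics/top0.png

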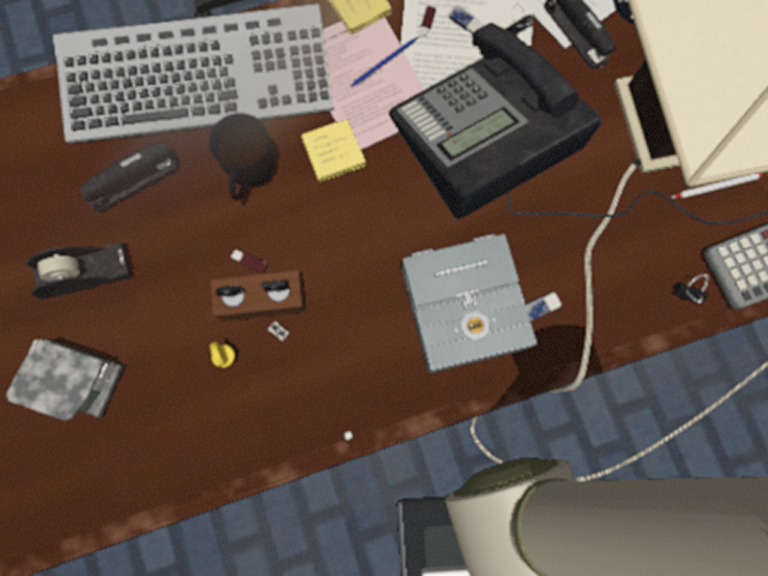

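View pics/scene0.png

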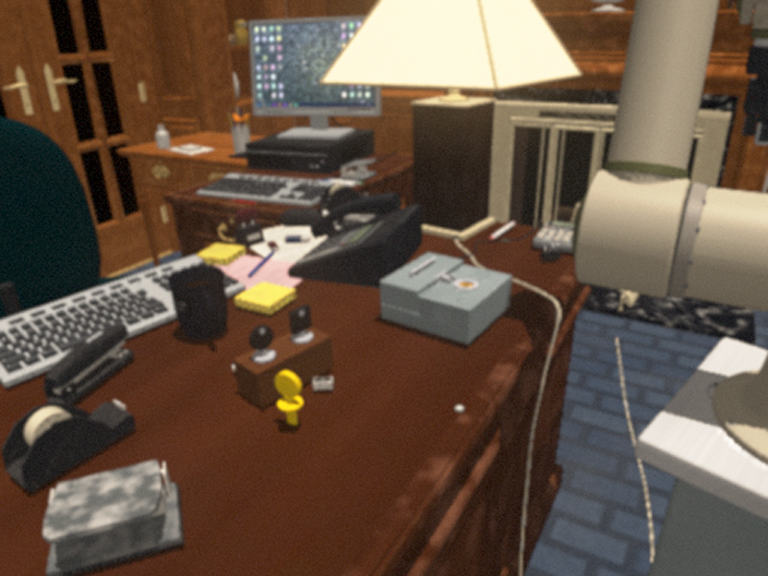

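The top view shows the box with its lock at (476,325), and the block at (257,293). The key flanges are at about (232,297) and (277,291). The scene view shows the round head at (262,337), on the side away from the box, and the square head at (302,318). The yellow decoy stands in front at (288,395).

Run:
```python
from h import *
import pickle
d=pickle.load(open('f0.pkl','rb'));f=d['top']
def pr(n,uv,z): print(n,np.round(ray(f,np.array(uv)/1.5,z),4).tolist())
pr('flange L/R',[[232,297],[277,291]],.054); pr('head',[[230,290],[278,284]],.09)
pr('lock',[[476,325]],.06);pr('block approx corners',[[210,281],[300,272],[303,307],[214,318]],.05)
pr('box bl,br',[[430,369],[536,346]],.06); pr('decoy',[[222,354]],.06)
a=f['img'][170:220,130:210];b=f['img'][145:255,260:380]
save('c0.png',np.hstack([cv2.resize(a,(480,300),interpolation=cv2.INTER_CUBIC),cv2.resize(b,(320,300),interpolation=cv2.INTER_CUBIC)]))
```

```text
flange L/R [[0.5354, 0.3998, 0.054], [0.5399, 0.3368, 0.054]]
head [[0.5374, 0.3941, 0.09], [0.5415, 0.3295, 0.09]]
lock [[0.4727, 0.0625, 0.06]]
block approx corners [[0.5614, 0.4313, 0.05], [0.5664, 0.304, 0.05], [0.5154, 0.3017, 0.05], [0.5079, 0.4261, 0.05]]
box bl,br [[0.4163, 0.1309, 0.06], [0.4385, -0.0169, 0.06]]
decoy [[0.4554, 0.4131, 0.06]]
```

View pics/c0.png

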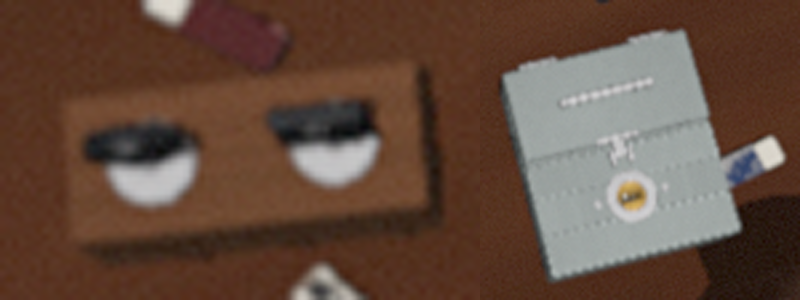

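Run:
```python
from h import *
import pickle
d=pickle.load(open('f0.pkl','rb'));f=d['top']
for z in(.2,.3,.4): print(z,np.round(ray(f,np.array([[690,185],[635,5],[768,140]])/1.5,z),3).tolist())
print(np.array(d['wrist']['tool_from_camera']).round(3),d['wrist']['fx'])
```

```text
0.2 [[0.606, -0.189, 0.2], [0.853, -0.157, 0.2], [0.657, -0.291, 0.2]]
0.3 [[0.571, -0.136, 0.3], [0.783, -0.108, 0.3], [0.614, -0.224, 0.3]]
0.4 [[0.535, -0.082, 0.4], [0.714, -0.059, 0.4], [0.572, -0.157, 0.4]]
[[-0.    -0.95  -0.311  0.079]
 [ 1.    -0.    -0.001  0.001]
 [ 0.    -0.311  0.95  -0.142]
 [ 0.     0.     0.     1.   ]] 326.9728256245836
```

>>> arm_command --increments '[{"dx": 0.3,"dy": 0.85,"az": 1,"jaw": 1},{"dx": 0.3,"dy": 0.85,"az": 1,"jaw": 1},{"dx": 0.3,"dy": 0.85,"az": 1,"jaw": 1},{"dx": 0.3,"dy": 0.85,"az": 1,"jaw": 1},{"dx": 0.3,"dy": 0.85,"az": 1,"jaw": 1}]'

```text
invalid input at $.increments[0]: expected keys dx, dy, dz, ax, ay, az, jaw
```

>>> arm_command --increments '[{"dx": 0.3,"dy": 0.85,"az": 1,"jaw": 1},{"dx": 0.3,"dy": 0.85,"az": 1,"jaw": 1},{"dx": 0.25,"dy": 0.9,"az": 1,"jaw": 0.2},{"dx": 0.25,"dy": 0.9,"az": 1,"jaw": 0.2},{"dx": 0.25,"dy": 0.9,"az": 1,"jaw": 0.2}]'

```text
invalid input at $.increments[0]: expected keys dx, dy, dz, ax, ay, az, jaw
```

>>> arm_command --increments '[{"dx": 0.4,"dy": 0.85,"az": 1,"jaw": 0.2},{"dx": 0.5,"dy": 0.8,"az": 1,"jaw": 0.2},{"dx": 0.5,"dy": 0.8,"az": 1,"jaw": 0.2},{"dx": 0.5,"dy": 0.8,"az": 0.5,"jaw": 0.2},{"dx": 0.5,"dy": 0.3,"dz": -0.4,"jaw": 0.2}]'

```text
invalid input at $.increments[0]: expected keys dx, dy, dz, ax, ay, az, jaw
```

>>> arm_command --increments '[{"dx": 0.3,"dy": 0.85,"dz": 0,"ax": 0,"ay": 0,"az": 1,"jaw": 0.2},{"dx": 0.3,"dy": 0.85,"dz": 0,"ax": 0,"ay": 0,"az": 1,"jaw": 0.2},{"dx": 0.3,"dy": 0.85,"dz": 0,"ax": 0,"ay": 0,"az": 1,"jaw": 0.2},{"dx": 0.3,"dy": 0.85,"dz": 0,"ax": 0,"ay": 0,"az": 1,"jaw": 0.2},{"dx": 0.3,"dy": 0.85,"dz": 0,"ax": 0,"ay": 0,"az": 1,"jaw": 0.2}]'

```text
t: 0.57
ee_pos: [0.2959, -0.2974, 0.2311]
orientation: [-2.824, -1.375, -0.0]
wrist_force: [0.9, 0.7, 0.4]
width: 0.599
grip_force: 0.0
```

>>> arm_command --increments '[{"dx": 0.3,"dy": 0.85,"dz": 0,"ax": 0,"ay": 0,"az": 1,"jaw": 0.2},{"dx": 0.3,"dy": 0.85,"dz": 0,"ax": 0,"ay": 0,"az": 1,"jaw": 0.2},{"dx": 0.25,"dy": 0.9,"dz": 0,"ax": 0,"ay": 0,"az": 1,"jaw": 0.2},{"dx": 0.25,"dy": 0.9,"dz": 0,"ax": 0,"ay": 0,"az": 1,"jaw": 0.2},{"dx": 0.25,"dy": 0.9,"dz": 0,"ax": 0,"ay": 0,"az": 1,"jaw": 0.2}]'

```text
t: 0.98
ee_pos: [0.3497, -0.1213, 0.2313]
orientation: [2.46, 1.954, 0.0]
wrist_force: [1.2, -0.2, 0.2]
width: 0.602
grip_force: 0.0
```

>>> arm_command --increments '[{"dx": 0.4,"dy": 0.85,"dz": 0,"ax": 0,"ay": 0,"az": 1,"jaw": 0.2},{"dx": 0.5,"dy": 0.8,"dz": 0,"ax": 0,"ay": 0,"az": 1,"jaw": 0.2},{"dx": 0.5,"dy": 0.8,"dz": 0,"ax": 0,"ay": 0,"az": 1,"jaw": 0.2},{"dx": 0.5,"dy": 0.5,"dz": -0.4,"ax": 0,"ay": 0,"az": 0.5,"jaw": 0.2},{"dx": 0.3,"dy": 0,"dz": -0.4,"ax": 0,"ay": 0,"az": 0,"jaw": 0.2}]'

```text
t: 1.4
ee_pos: [0.4392, -0.0018, 0.1992]
orientation: [2.13, 2.307, 0.003]
wrist_force: [0.3, -1.4, -0.9]
width: 0.596
grip_force: 0.0
```

Run:
```python
from h import *
import pickle
s=env.sense();f=grab_frame('wrist');pickle.dump((s,f),open('w1.pkl','wb'));print(s['ee_pos'],s['t'],s['orientation'],s['joints'],s['wrist_force'],s['wrist_torque'],s['width'])
save('w1.png',f['img'],1.5)
```

```text
[ 0.43921196 -0.00180974  0.19924291] 1.4 [2.1302586  2.3071311  0.00253527] [-2.72591080e-01  1.52587586e-01  1.78948610e+00  8.62908929e-04
  1.19754462e+00 -3.52581925e-01] [ 0.34319385 -1.3625463  -0.90041379] [-0.04170521  0.01892056 -0.03037094] 0.5958039611192281
```

View pics/w1.png

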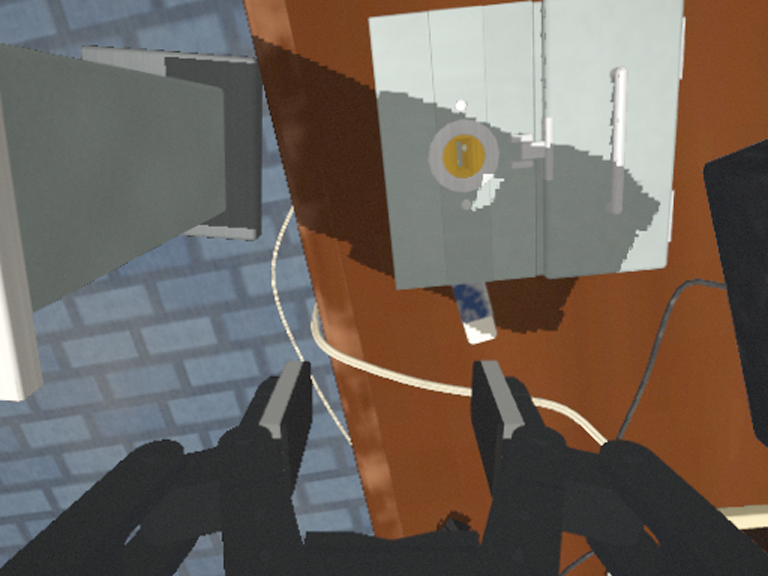

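The wrist view shows the lock rim centred near (463,156), with the gold plug and its slot inside it. The deck's -x edge runs from (369,18) to (397,289).

Run:
```python
from h import *
import pickle
s,f=pickle.load(open('w1.pkl','rb'));im=f['img']
h=cv2.cvtColor(im,cv2.COLOR_RGB2HSV)
m=cv2.inRange(h,(15,150,90),(35,255,255));m[:60]=0;m[150:]=0
m=cv2.morphologyEx(m,cv2.MORPH_CLOSE,np.ones((9,9)))
c=max(cv2.findContours(m,0,2)[0],key=cv2.contourArea);e=cv2.fitEllipse(cv2.convexHull(c));print('gold',e)
P=ray(f,[e[0]],.06,s);print('plug',P)
L=ray(f,np.array([[369,18],[397,289],[683,2],[665,268],[542,0],[546,275]])/1.5,.06,s);L[2:]=ray(f,np.array([[683,2],[665,268],[542,0],[546,275]])/1.5,.069,s);print(L)
for a,b in((0,1),(2,3),(4,5)):
  v=L[a]-L[b];print('yaw',np.degrees(np.arctan2(-v[0],v[1])),np.linalg.norm(v))
g=pickle.load(open('f0.pkl','rb'))['top'];print('top pix of plug',proj(g,P)*1.5)
a=im[85:125,285:335];save('slot.png',a,10)
```

```text
gold ((308.85040283203125, 103.7225570678711), (26.5805606842041, 28.200332641601562), 25.42808723449707)
plug [[0.4742741  0.06335404 0.06      ]]
[[ 4.17217453e-01  1.28480371e-01  6.00000000e-02]
 [ 4.43892521e-01 -1.79043118e-02  6.00000000e-02]
 [ 5.74365505e-01  1.48212999e-01  6.90000000e-02]
 [ 5.98968714e-01  1.03315395e-02  6.90000000e-02]
 [ 5.02979723e-01  1.42228009e-01  6.90000000e-02]
 [ 5.29539542e-01  5.30843042e-04  6.90000000e-02]]
yaw 10.327452957883633 0.1487952771381833
yaw 10.117229480872574 0.14005932597375592
yaw 10.616374009758978 0.1441648735317515
top pix of plug [[475.24532861 323.92793495]]
```

>>> arm_command --increments '[{"dx": 0.3,"dy": 0.9,"dz": 0.2,"ax": 0,"ay": 0,"az": 0,"jaw": 0.2},{"dx": 0.3,"dy": 0.9,"dz": 0,"ax": 0,"ay": 0,"az": 0,"jaw": 0.2},{"dx": 0.3,"dy": 0.9,"dz": 0,"ax": 0,"ay": 0,"az": 0,"jaw": 0.2},{"dx": 0.3,"dy": 0.9,"dz": 0,"ax": 0,"ay": 0,"az": 0,"jaw": 0.2},{"dx": 0.3,"dy": 0.9,"dz": 0,"ax": 0,"ay": 0,"az": 0,"jaw": 0.2}]'

```text
t: 1.87
ee_pos: [0.4978, 0.1762, 0.2076]
orientation: [-2.14, -2.3, 0.0]
wrist_force: [0.4, -1.0, 0.9]
width: 0.601
grip_force: 0.0
```

>>> arm_command --increments '[{"dx": 0.3,"dy": 0.9,"dz": 0,"ax": 0,"ay": 0,"az": 0,"jaw": 0.2},{"dx": 0.3,"dy": 0.9,"dz": 0,"ax": 0,"ay": 0,"az": 0,"jaw": 0.2},{"dx": 0.3,"dy": 0.9,"dz": 0,"ax": 0,"ay": 0,"az": 0,"jaw": 0.2},{"dx": 0,"dy": 0.9,"dz": 0,"ax": 0,"ay": 0,"az": 0,"jaw": 0.2},{"dx": 0,"dy": 0,"dz": 0,"ax": 0,"ay": 0,"az": 0,"jaw": 0.2}]'

```text
t: 2.28
ee_pos: [0.5329, 0.3234, 0.2067]
orientation: [-2.133, -2.304, -0.0]
wrist_force: [-1.5, 0.5, -0.2]
width: 0.597
grip_force: 0.0
```

Run:
```python
from h import *
import pickle
s=env.sense();f=grab_frame('wrist');pickle.dump((s,f),open('w2.pkl','wb'));print(s['ee_pos'],s['t'],s['orientation'],s['wrist_force'],s['wrist_torque'],s['width'])
save('w2.png',f['img'],1.5)
```

```text
[0.53292681 0.32341411 0.20673648] 2.2833 [-2.13335991e+00 -2.30407982e+00 -2.05251889e-04] [-1.48074219  0.47269127 -0.23812396] [-0.00947512  0.057971   -0.01017586] 0.5966443673923308
```

View pics/w2.png

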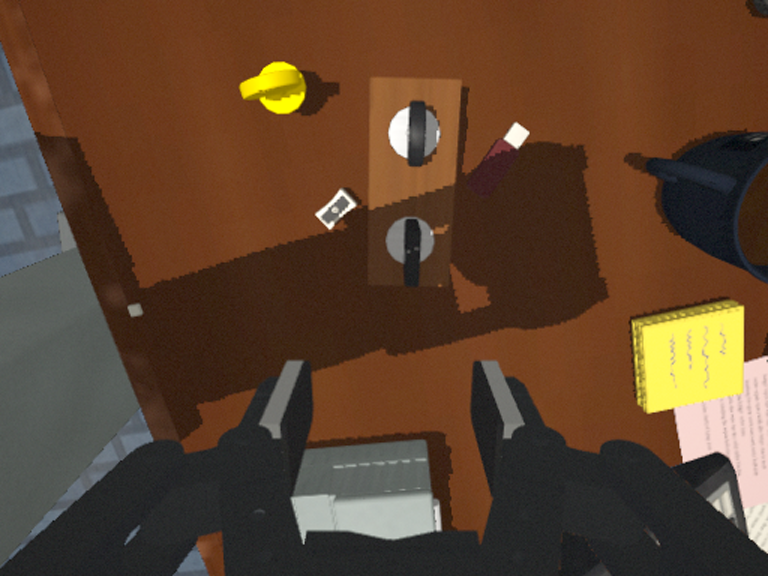

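The wrist view shows the round key, with its flange near (414,132) and its head seen edge-on at (417,133). The square key is at (411,243), and the block spans (369..462, 78..287).

```bash
cat > m.py <<'E'
from h import *
import pickle
s,f=pickle.load(open('w2.pkl','rb'));im=f['img']
h=cv2.cvtColor(im,cv2.COLOR_RGB2HSV)
m=cv2.inRange(h,(0,0,110),(180,60,255));w=np.zeros_like(m);w[60:120,250:305]=1;m=m*w
p=cv2.findNonZero(m);e=cv2.minEnclosingCircle(p);el=cv2.fitEllipse(cv2.convexHull(p));print('flange',e,el)
print(ray(f,[e[0],el[0]],.054,s))
k=cv2.inRange(h,(0,0,0),(180,255,60))*w
k[:,295:]=0
c=max(cv2.findContours(k,0,2)[0],key=cv2.contourArea);r=cv2.minAreaRect(c);print('head',r,cv2.boundingRect(c));print(ray(f,[r[0]],.096,s))
pts=np.array([[369,78],[369,285],[462,79],[450,287]])/1.5
B=ray(f,pts,.05,s);print(B)
for a,b in((0,1),(2,3)):
  v=B[a]-B[b];print('yaw',np.degrees(np.arctan2(-v[0],v[1])),np.linalg.norm(v))
y=np.radians(3);c0=B.mean(0);print('centre',c0)
M=Ro.from_rotvec(s['orientation']).as_matrix();print('tool y yaw',np.degrees(np.arctan2(M[1,1],M[0,1])),M[:,2])
E
python3 m.py
```

```text
flange ((275.3983154296875, 88.1440658569336), 17.69937515258789) ((275.5933532714844, 88.07666778564453), (34.179203033447266, 35.219295501708984), 5.109891414642334)
[[0.53926253 0.39874468 0.054     ]
 [0.53942576 0.39881355 0.054     ]]
head ((278.0, 76.5), (17.0, 10.0), 90.0) (273, 68, 11, 18)
[[0.53861906 0.40756133 0.096     ]]
[[0.51185174 0.42627802 0.05      ]
 [0.51964073 0.30288945 0.05      ]
 [0.56453752 0.42984936 0.05      ]
 [0.57167118 0.30552739 0.05      ]]
yaw 3.612044279960166 0.12363416952764543
yaw 3.2840641039180407 0.12452646848911285
centre [0.54192529 0.36613605 0.05      ]
tool y yaw 4.406496284858465 [-0.0010321   0.0011338  -0.99999882]
```

>>> arm_command --increments '[{"dx": 0.08,"dy": 0.9,"dz": 0,"ax": 0,"ay": 0,"az": -0.2,"jaw": 0.2},{"dx": 0.08,"dy": 0.9,"dz": 0,"ax": 0,"ay": 0,"az": 0,"jaw": 0.2},{"dx": 0,"dy": 0.08,"dz": -0.8,"ax": 0,"ay": 0,"az": 0,"jaw": 0.1},{"dx": 0,"dy": 0,"dz": -0.8,"ax": 0,"ay": 0,"az": 0,"jaw": 0},{"dx": 0,"dy": 0,"dz": 0,"ax": 0,"ay": 0,"az": 0,"jaw": 0}]'

```text
t: 2.75
ee_pos: [0.5379, 0.3919, 0.1369]
orientation: [-2.157, -2.279, 0.017]
wrist_force: [-1.2, -0.8, -0.6]
width: 0.497
grip_force: 0.0
```

Run:
```python
from h import *
import pickle
s=env.sense();f=grab_frame('wrist');pickle.dump((s,f),open('w3.pkl','wb'));print(s['ee_pos'],s['t'],s['orientation'],s['wrist_force'],s['wrist_torque'],s['width'])
save('w3.png',f['img'],1.5)
M=Ro.from_rotvec(s['orientation']).as_matrix();print('tool y yaw',np.degrees(np.arctan2(M[1,1],M[0,1])),M[:,2])
```

```text
[0.5379028  0.39190288 0.13689059] 2.75 [-2.15697437 -2.27883449  0.01722621] [-1.18589256 -0.8362772  -0.58933948] [-0.05161342  0.03378603  0.00747674] 0.4966193484778314
tool y yaw 3.145801226063358 [-0.01028658 -0.00538143 -0.99993261]
```

View pics/w3.png

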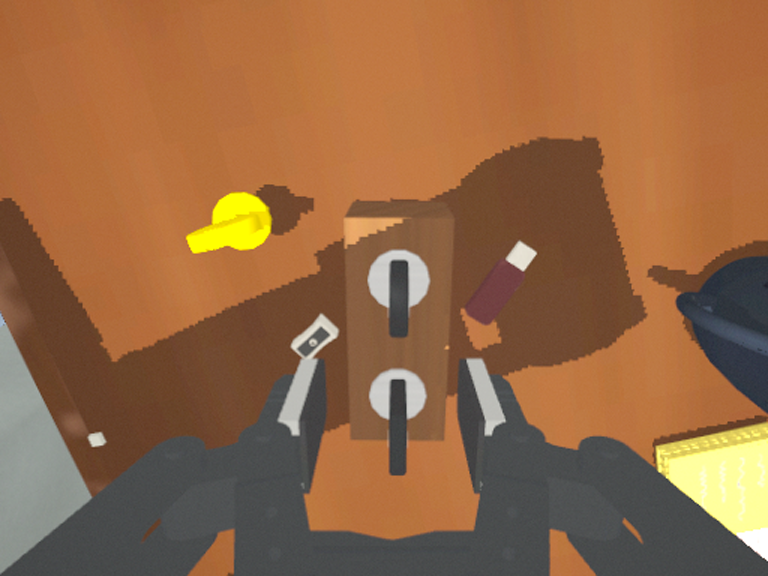

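The round key's flange is at (399,280), and the fingers straddle it symmetrically.

Run:
```python
from h import *
import pickle
s0=env.sense();f=grab_frame('wrist');s=env.sense();print(s0['t'],s0['ee_pos'],s['ee_pos'],s['joint_vel'].round(3))
im=f['img'];h=cv2.cvtColor(im,cv2.COLOR_RGB2HSV)
for r in((150,218),(235,285)):
  m=cv2.inRange(h,(0,0,110),(180,60,255));w=np.zeros_like(m);w[r[0]:r[1],235:300]=1;m=m*w
  p=cv2.findNonZero(m);el=cv2.fitEllipse(cv2.convexHull(p));print(el,ray(f,[el[0]],.054,s0))
M=Ro.from_rotvec(s['orientation']).as_matrix();print('tool y yaw',np.degrees(np.arctan2(M[1,1],M[0,1])),M[:,2])
```

```text
2.8 [0.53915488 0.39224675 0.14073611] [0.5403753  0.39285292 0.14373285] [ 0.001 -0.039 -0.054  0.002  0.003  0.002]
((262.9310302734375, 185.54920959472656), (39.787960052490234, 42.30517578125), 17.728492736816406) [[0.53939535 0.39891927 0.054     ]]
((262.7591552734375, 260.78955078125), (34.85491943359375, 37.408695220947266), 92.14506530761719) [[0.54278504 0.33616014 0.054     ]]
tool y yaw 3.1140960548486625 [-1.36781651e-03 -8.63578578e-04 -9.99998692e-01]
```

>>> arm_command --increments '[{"dx": -0.03,"dy": 0.15,"dz": -0.6,"ax": 0,"ay": 0,"az": 0,"jaw": 0},{"dx": 0,"dy": 0,"dz": -0.6,"ax": 0,"ay": 0,"az": 0,"jaw": 0},{"dx": 0,"dy": 0,"dz": -0.5,"ax": 0,"ay": 0,"az": 0,"jaw": 0},{"dx": 0,"dy": 0,"dz": -0.3,"ax": 0,"ay": 0,"az": 0,"jaw": 0},{"dx": 0,"dy": 0,"dz": 0,"ax": 0,"ay": 0,"az": 0,"jaw": 0}]'

```text
t: 3.27
ee_pos: [0.5391, 0.3992, 0.0629]
orientation: [-2.16, -2.281, 0.002]
wrist_force: [-0.0, -0.9, 0.4]
width: 0.497
grip_force: 0.0
```

>>> arm_command --increments '[{"dx": 0,"dy": 0,"dz": 0,"ax": 0,"ay": 0,"az": 0,"jaw": 0},{"dx": 0,"dy": 0,"dz": 0,"ax": 0,"ay": 0,"az": 0,"jaw": 0}]'

```text
t: 3.43
ee_pos: [0.5401, 0.4003, 0.0658]
orientation: [2.158, 2.281, 0.005]
wrist_force: [0.3, -0.3, 0.1]
width: 0.498
grip_force: 0.0
```

>>> arm_command --increments '[{"dx": -0.02,"dy": -0.035,"dz": -0.09,"ax": 0,"ay": 0,"az": 0,"jaw": 0},{"dx": 0,"dy": 0,"dz": 0,"ax": 0,"ay": 0,"az": 0,"jaw": -0.5},{"dx": 0,"dy": 0,"dz": 0,"ax": 0,"ay": 0,"az": 0,"jaw": -1},{"dx": 0,"dy": 0,"dz": 0,"ax": 0,"ay": 0,"az": 0,"jaw": -1},{"dx": 0,"dy": 0,"dz": 0,"ax": 0,"ay": 0,"az": 0,"jaw": -1}]' --squeeze 80

```text
t: 3.85
ee_pos: [0.5387, 0.3989, 0.0602]
orientation: [2.158, 2.282, 0.002]
wrist_force: [2.2, 0.3, -0.0]
width: 0.077
grip_force: 78.3
```

>>> arm_command --increments '[{"dx": 0,"dy": 0,"dz": 0,"ax": 0,"ay": 0,"az": 0,"jaw": -1},{"dx": 0,"dy": 0,"dz": 0,"ax": 0,"ay": 0,"az": 0,"jaw": -1},{"dx": 0,"dy": 0,"dz": 0,"ax": 0,"ay": 0,"az": 0,"jaw": -1}]'

```text
t: 4.1
ee_pos: [0.5387, 0.3988, 0.0602]
orientation: [2.158, 2.282, 0.002]
wrist_force: [3.2, 0.2, 3.0]
width: 0.082
grip_force: 78.5
```

>>> arm_command --increments '[{"dx": 0,"dy": 0,"dz": 0.2,"ax": 0,"ay": 0,"az": 0,"jaw": -1},{"dx": 0,"dy": 0,"dz": 0.3,"ax": 0,"ay": 0,"az": 0,"jaw": -1},{"dx": 0,"dy": 0,"dz": 0.4,"ax": 0,"ay": 0,"az": 0,"jaw": -1},{"dx": 0,"dy": 0,"dz": 0.5,"ax": 0,"ay": 0,"az": 0,"jaw": -1},{"dx": 0,"dy": 0,"dz": 0.5,"ax": 0,"ay": 0,"az": 0,"jaw": -1}]'

```text
t: 4.52
ee_pos: [0.5374, 0.3985, 0.1358]
orientation: [-2.158, -2.281, 0.004]
wrist_force: [0.5, -0.1, -0.1]
width: 0.085
grip_force: 79.3
```

>>> arm_command --increments '[{"dx": 0,"dy": 0,"dz": 0.5,"ax": 0,"ay": 0,"az": 0,"jaw": -1},{"dx": 0,"dy": 0,"dz": 0.5,"ax": 0,"ay": 0,"az": 0,"jaw": -1},{"dx": 0,"dy": 0,"dz": 0.3,"ax": 0,"ay": 0,"az": 0,"jaw": -1},{"dx": 0,"dy": 0,"dz": 0,"ax": 0,"ay": 0,"az": 0,"jaw": -1},{"dx": 0,"dy": 0,"dz": 0,"ax": 0,"ay": 0,"az": 0,"jaw": -1}]'

```text
t: 4.93
ee_pos: [0.5378, 0.3987, 0.1873]
orientation: [-2.158, -2.282, 0.001]
wrist_force: [0.2, -0.7, -0.5]
width: 0.085
grip_force: 79.3
```

Run:
```python
from h import *
import pickle
s=env.sense();f=grab_frame('wrist');g=grab_frame('scene');t=grab_frame('top');pickle.dump((s,f,g,t),open('w4.pkl','wb'));print(s['ee_pos'],s['t'],s['wrist_force'],s['wrist_torque'],s['width'],s['grip_force'])
save('w4.png',f['img'],1.5)
x=s['ee_pos'];print(proj(g,x)*1.5)
M=Ro.from_rotvec(s['orientation']).as_matrix();print('tool y yaw',np.degrees(np.arctan2(M[1,1],M[0,1])),M[:,2])
```

```text
[0.5378071  0.39873394 0.18729088] 4.9333 [ 0.18531819 -0.71735881 -0.53896941] [-0.02734446 -0.01272452  0.00840472] 0.08463888654478034 79.2622558772564
[[251.25458495 257.20693785]]
tool y yaw 3.198443759719322 [-8.26794245e-04 -1.81161174e-04 -9.99999642e-01]
```

View pics/w4.png

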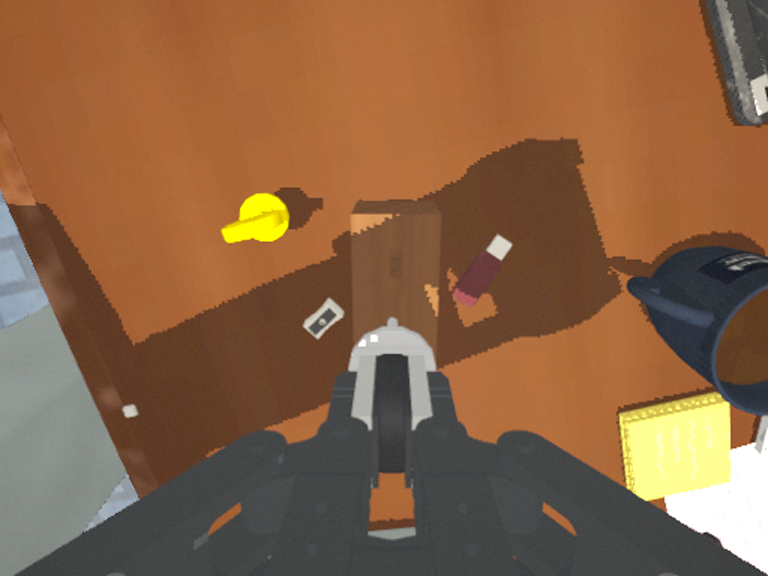

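The wrist view shows the key held upright and centred between the pads. Its flange spans 349–437 px around column 393, with its far edge at row 326.

Run:
```python
from h import *
import pickle
s,f,g,t=pickle.load(open('w4.pkl','rb'))
x=s['ee_pos'];zt=x[2]-.0102+.004
im=f['img'];h=cv2.cvtColor(im,cv2.COLOR_RGB2HSV)
m=cv2.inRange(h,(0,0,100),(180,60,255));w=np.zeros_like(m);w[205:250,225:300]=1;m=m*w
p=cv2.findNonZero(m)[:,0]
for r in range(210,252,4):
  q=p[p[:,1]==r]; print(r,(q[:,0].min(),q[:,0].max()) if len(q) else None)
# circle fit: rays of outline at zt
b=[]
for r in range(220,240):
  q=p[p[:,1]==r]; b+=[[q[:,0].min()-.5,r],[q[:,0].max()+.5,r]]
P=ray(f,b,zt,s)[:,:2]
A=np.c_[2*P,np.ones(len(P))];sol=np.linalg.lstsq(A,(P**2).sum(1),rcond=None)[0]
print('centre',sol[:2],'r',np.sqrt(sol[2]+sol[:2]@sol[:2]),'tcp',x[:2])
y=np.radians(3.2);d=sol[:2]-x[:2];print('in tool y-dir, perp',d@[np.cos(y),np.sin(y)],d@[-np.sin(y),np.cos(y)])
```

```text
210 (np.int32(225), np.int32(228))
214 (np.int32(258), np.int32(264))
218 (np.int32(252), np.int32(269))
222 (np.int32(244), np.int32(278))
226 (np.int32(240), np.int32(282))
230 (np.int32(236), np.int32(285))
234 (np.int32(234), np.int32(288))
238 (np.int32(234), np.int32(289))
242 (np.int32(233), np.int32(290))
246 (np.int32(232), np.int32(290))
250 None
centre [0.53737012 0.40038357] r 0.01448743861350532 tcp [0.5378071  0.39873394]
in tool y-dir, perp -0.0003442165153826955 0.0016714484492295271
```

>>> arm_command --increments '[{"dx": -0.12,"dy": -0.7,"dz": 0,"ax": 0,"ay": 0,"az": 0.36,"jaw": -1},{"dx": -0.12,"dy": -0.9,"dz": 0,"ax": 0,"ay": 0,"az": 0.36,"jaw": -1},{"dx": -0.12,"dy": -0.9,"dz": 0,"ax": 0,"ay": 0,"az": 0.36,"jaw": -1},{"dx": -0.12,"dy": -0.9,"dz": 0,"ax": 0,"ay": 0,"az": 0.36,"jaw": -1},{"dx": -0.12,"dy": -0.9,"dz": 0,"ax": 0,"ay": 0,"az": 0,"jaw": -1}]'

```text
t: 5.5
ee_pos: [0.5131, 0.2251, 0.1867]
orientation: [-2.008, -2.415, 0.002]
wrist_force: [0.2, -0.2, -0.1]
width: 0.081
grip_force: 79.3
```

>>> arm_command --increments '[{"dx": -0.12,"dy": -0.9,"dz": 0,"ax": 0,"ay": 0,"az": 0,"jaw": -1},{"dx": -0.12,"dy": -0.9,"dz": 0,"ax": 0,"ay": 0,"az": 0,"jaw": -1},{"dx": -0.12,"dy": -0.9,"dz": 0,"ax": 0,"ay": 0,"az": 0,"jaw": -1},{"dx": -0.12,"dy": -0.9,"dz": 0,"ax": 0,"ay": 0,"az": 0,"jaw": -1},{"dx": -0.12,"dy": -0.9,"dz": 0,"ax": 0,"ay": 0,"az": 0,"jaw": -1}]'

```text
t: 5.92
ee_pos: [0.4892, 0.0452, 0.187]
orientation: [-2.01, -2.413, 0.001]
wrist_force: [1.9, -0.6, 0.1]
width: 0.084
grip_force: 79.3
```

>>> arm_command --increments '[{"dx": -0.12,"dy": -0.7,"dz": 0,"ax": 0,"ay": 0,"az": 0,"jaw": -1},{"dx": 0,"dy": 0,"dz": 0,"ax": 0,"ay": 0,"az": 0,"jaw": -1},{"dx": 0,"dy": 0,"dz": 0,"ax": 0,"ay": 0,"az": 0,"jaw": -1},{"dx": 0,"dy": 0,"dz": 0,"ax": 0,"ay": 0,"az": 0,"jaw": -1},{"dx": 0,"dy": 0,"dz": 0,"ax": 0,"ay": 0,"az": 0,"jaw": -1}]'

```text
t: 6.33
ee_pos: [0.4853, 0.0196, 0.1873]
orientation: [-2.009, -2.414, 0.0]
wrist_force: [0.9, 0.8, -0.4]
width: 0.082
grip_force: 79.3
```

```bash
cat > lock.py <<'E'
from h import *
import pickle,sys
s=env.sense();f=grab_frame('wrist');pickle.dump((s,f),open(sys.argv[1]+'.pkl','wb'))
print(s['ee_pos'],s['t'],s['wrist_force'],s['wrist_torque'],s['width'],s['joint_vel'].round(3))
im=f['img'];save(sys.argv[1]+'.png',im,1.5)
h=cv2.cvtColor(im,cv2.COLOR_RGB2HSV)
m=cv2.inRange(h,(15,150,80),(35,255,255))
m=cv2.morphologyEx(m,cv2.MORPH_CLOSE,np.ones((9,9)))
for c in cv2.findContours(m,0,2)[0]:
  if cv2.contourArea(c)<150: continue
  e=cv2.fitEllipse(cv2.convexHull(c));print(e,ray(f,[e[0]],.06,s))
M=Ro.from_rotvec(s['orientation']).as_matrix();print('tool y yaw',np.degrees(np.arctan2(M[1,1],M[0,1])),M[:,2])
E
python3 lock.py w5
```

```text
[0.4853203  0.01963485 0.18733673] 6.3333 [ 0.85979329  0.84888444 -0.42834612] [ 0.0109194  -0.01363602  0.00429709] 0.0815362985337866 [ 0.006 -0.001 -0.001 -0.003 -0.    -0.003]
((257.4183349609375, 126.0865707397461), (27.318763732910156, 28.034534454345703), 168.3122100830078) [[0.47385499 0.06345207 0.06      ]]
tool y yaw 10.453044285378136 [-6.69190915e-04  3.70366085e-04 -9.99999708e-01]
```

View pics/w5.png

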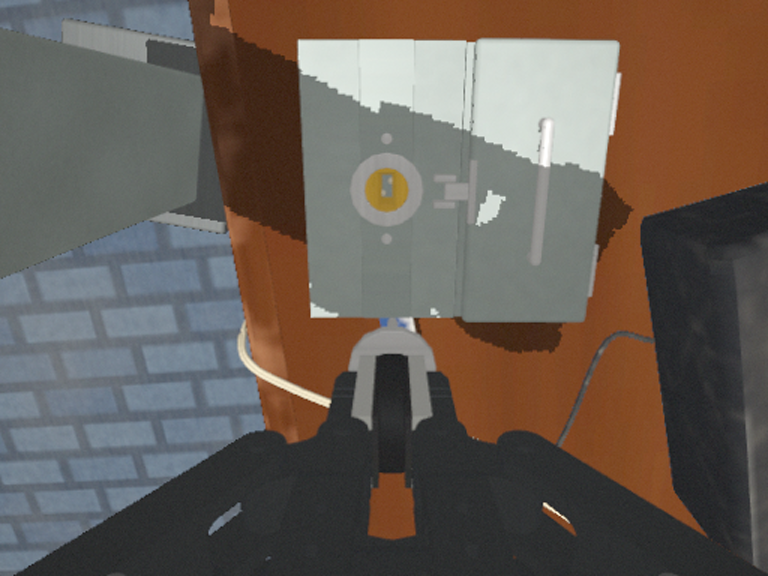

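The wrist view shows the lock at (386,189), with its slot vertical in the picture, so the key's yaw matches. The held key's flange is centred on column 392.

>>> arm_command --increments '[{"dx": -0.14,"dy": 0.54,"dz": 0,"ax": 0,"ay": 0,"az": 0,"jaw": -1},{"dx": -0.14,"dy": 0.54,"dz": 0,"ax": 0,"ay": 0,"az": 0,"jaw": -1},{"dx": 0,"dy": 0,"dz": -0.6,"ax": 0,"ay": 0,"az": 0,"jaw": -1},{"dx": 0,"dy": 0,"dz": -0.7,"ax": 0,"ay": 0,"az": 0,"jaw": -1},{"dx": 0,"dy": 0,"dz": -0.5,"ax": 0,"ay": 0,"az": 0,"jaw": -1}]'

```text
t: 6.8
ee_pos: [0.4735, 0.0633, 0.114]
orientation: [-2.008, -2.415, 0.001]
wrist_force: [-0.5, -0.4, -0.8]
width: 0.083
grip_force: 79.3
```

>>> arm_command --increments '[{"dx": 0,"dy": 0,"dz": -0.1,"ax": 0,"ay": 0,"az": 0,"jaw": -1},{"dx": 0,"dy": 0,"dz": 0,"ax": 0,"ay": 0,"az": 0,"jaw": -1},{"dx": 0,"dy": 0,"dz": 0,"ax": 0,"ay": 0,"az": 0,"jaw": -1},{"dx": 0,"dy": 0,"dz": 0,"ax": 0,"ay": 0,"az": 0,"jaw": -1}]'

```text
t: 7.13
ee_pos: [0.475, 0.062, 0.113]
orientation: [2.01, 2.412, 0.002]
wrist_force: [-0.2, -0.1, -0.7]
width: 0.086
grip_force: 79.3
```

Run:
```python
from h import *
import pickle
s=env.sense();print(s['ee_pos'],s['wrist_force'],s['wrist_torque'])
f=grab_frame('wrist');g=grab_frame('scene');t=grab_frame('top');pickle.dump((s,f,g,t),open('w6.pkl','wb'))
a=cv2.resize(f['img'][130:330,160:360],(400,400),interpolation=2)
q=proj(g,[.474,.0635,.08])[0].astype(int)
b=cv2.resize(g['img'][q[1]-50:q[1]+50,q[0]-50:q[0]+50],(400,400),interpolation=2)
save('w6.png',np.hstack([a,b])); print(q)
```

```text
[0.47496355 0.06204522 0.11299638] [-0.15507254 -0.09562966 -0.69105405] [-0.03558264 -0.01761935  0.05334258]
[310 181]
```

View pics/w6.png

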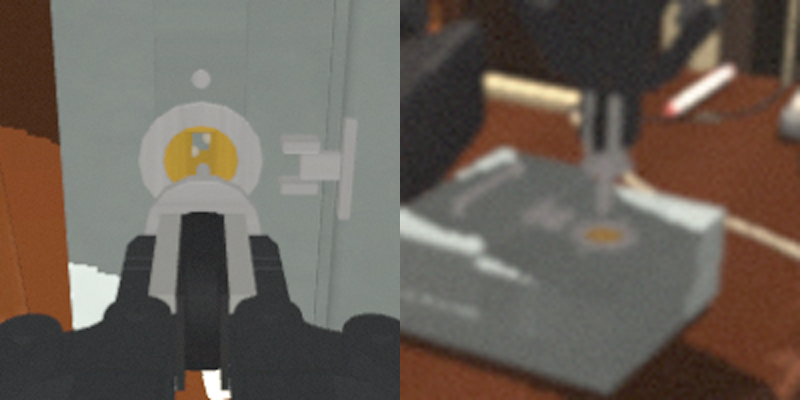

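The slot (column ~201) and the blade (column ~203) are nearly in line, about 0.6 mm apart. The key hangs just above the rim.

>>> arm_command --increments '[{"dx": -0.025,"dy": 0.028,"dz": -0.1,"ax": 0,"ay": 0,"az": 0,"jaw": -1},{"dx": 0,"dy": 0,"dz": -0.12,"ax": 0,"ay": 0,"az": 0,"jaw": -1},{"dx": 0,"dy": 0,"dz": -0.1,"ax": 0,"ay": 0,"az": 0,"jaw": -1},{"dx": 0,"dy": 0,"dz": 0,"ax": 0,"ay": 0,"az": 0,"jaw": -1},{"dx": 0,"dy": 0,"dz": 0,"ax": 0,"ay": 0,"az": 0,"jaw": -1}]'

```text
t: 7.7
ee_pos: [0.473, 0.063, 0.0986]
orientation: [-2.011, -2.413, 0.001]
wrist_force: [-0.4, 0.3, -0.6]
width: 0.082
grip_force: 79.3
```

>>> arm_command --increments '[{"dx": 0,"dy": 0,"dz": -0.05,"ax": 0,"ay": 0,"az": 0,"jaw": -1},{"dx": 0,"dy": 0,"dz": -0.05,"ax": 0,"ay": 0,"az": 0,"jaw": -1},{"dx": 0,"dy": 0,"dz": 0,"ax": 0,"ay": 0,"az": 0,"jaw": -1}]'

```text
t: 7.95
ee_pos: [0.473, 0.063, 0.0945]
orientation: [-2.011, -2.413, 0.0]
wrist_force: [-0.8, 0.3, 0.3]
width: 0.082
grip_force: 79.3
```

>>> arm_command --increments '[{"dx": 0,"dy": 0,"dz": -0.05,"ax": 0,"ay": 0,"az": 0,"jaw": -1},{"dx": 0,"dy": 0,"dz": -0.05,"ax": 0,"ay": 0,"az": 0,"jaw": -1},{"dx": 0,"dy": 0,"dz": 0,"ax": 0,"ay": 0,"az": 0,"jaw": -1}]'

```text
t: 8.2
ee_pos: [0.4731, 0.063, 0.0906]
orientation: [-2.011, -2.413, 0.0]
wrist_force: [1.4, 0.5, -0.4]
width: 0.082
grip_force: 79.2
```

>>> arm_command --increments '[{"dx": 0,"dy": 0,"dz": -0.05,"ax": 0,"ay": 0,"az": 0,"jaw": -1},{"dx": 0,"dy": 0,"dz": -0.05,"ax": 0,"ay": 0,"az": 0,"jaw": -1},{"dx": 0,"dy": 0,"dz": 0,"ax": 0,"ay": 0,"az": 0,"jaw": -1}]'

```text
t: 8.45
ee_pos: [0.4731, 0.0631, 0.0866]
orientation: [-2.011, -2.413, 0.0]
wrist_force: [0.8, -0.3, -2.7]
width: 0.083
grip_force: 79.2
```

>>> arm_command --increments '[{"dx": 0,"dy": 0,"dz": -0.05,"ax": 0,"ay": 0,"az": 0.6,"jaw": -1},{"dx": 0,"dy": 0,"dz": -0.05,"ax": 0,"ay": 0,"az": -0.6,"jaw": -1},{"dx": 0,"dy": 0,"dz": -0.05,"ax": 0,"ay": 0,"az": -0.6,"jaw": -1},{"dx": 0,"dy": 0,"dz": 0,"ax": 0,"ay": 0,"az": 0.6,"jaw": -1}]'

```text
t: 8.78
ee_pos: [0.4733, 0.063, 0.0809]
orientation: [2.014, 2.41, 0.0]
wrist_force: [1.9, 0.0, -0.2]
width: 0.085
grip_force: 79.2
```

>>> arm_command --increments '[{"dx": 0,"dy": 0,"dz": -0.05,"ax": 0,"ay": 0,"az": 0.6,"jaw": -1},{"dx": 0,"dy": 0,"dz": -0.05,"ax": 0,"ay": 0,"az": -0.6,"jaw": -1},{"dx": 0,"dy": 0,"dz": -0.05,"ax": 0,"ay": 0,"az": -0.6,"jaw": -1},{"dx": 0,"dy": 0,"dz": 0,"ax": 0,"ay": 0,"az": 0.6,"jaw": -1}]'

```text
t: 9.12
ee_pos: [0.4738, 0.063, 0.075]
orientation: [2.014, 2.409, 0.002]
wrist_force: [2.4, -0.0, -1.9]
width: 0.081
grip_force: 79.0
```

>>> arm_command --increments '[{"dx": 0,"dy": 0,"dz": -0.05,"ax": 0,"ay": 0,"az": 0.6,"jaw": -1},{"dx": 0,"dy": 0,"dz": -0.04,"ax": 0,"ay": 0,"az": -0.6,"jaw": -1},{"dx": 0,"dy": 0,"dz": 0,"ax": 0,"ay": 0,"az": 0,"jaw": -1},{"dx": 0,"dy": 0,"dz": 0,"ax": 0,"ay": 0,"az": 0,"jaw": -1}]'

```text
t: 9.45
ee_pos: [0.474, 0.0629, 0.0721]
orientation: [2.01, 2.412, 0.002]
wrist_force: [0.3, 0.7, 5.5]
width: 0.077
grip_force: 80.3
```

Run:
```python
from h import *
import pickle
s=env.sense();print(s['ee_pos'],s['wrist_force'],s['wrist_torque'])
f=grab_frame('wrist');g=grab_frame('scene');pickle.dump((s,f,g),open('w7.pkl','wb'))
a=cv2.resize(f['img'][130:330,160:360],(400,400),interpolation=2)
b=cv2.resize(g['img'][131:231,260:360],(400,400),interpolation=2)
save('w7.png',np.hstack([a,b]))
```

```text
[0.4739854  0.062941   0.07208418] [0.32137072 0.65203575 5.50819005] [0.07221452 0.03070823 0.0162953 ]
```

View pics/w7.png

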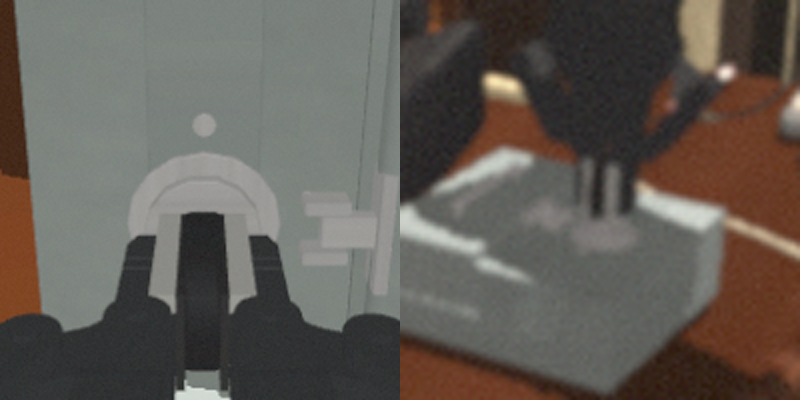

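The flange now sits concentrically on the rim and hasn't slipped in the grip. I'll press a little to confirm it is home.

>>> arm_command --increments '[{"dx": 0,"dy": 0,"dz": -0.03,"ax": 0,"ay": 0,"az": 0,"jaw": -1},{"dx": 0,"dy": 0,"dz": -0.02,"ax": 0,"ay": 0,"az": 0,"jaw": -1},{"dx": 0,"dy": 0,"dz": 0,"ax": 0,"ay": 0,"az": 0,"jaw": -1},{"dx": 0,"dy": 0,"dz": 0,"ax": 0,"ay": 0,"az": 0,"jaw": -1}]'

```text
t: 9.88
ee_pos: [0.4741, 0.0629, 0.0719]
orientation: [2.009, 2.412, 0.002]
wrist_force: [-7.9, -0.3, 30.5]
width: 0.08
grip_force: 84.3
```

It is at a hard stop, so the key is home. I'll ease the push and turn clockwise.

>>> arm_command --increments '[{"dx": 0,"dy": 0,"dz": 0.025,"ax": 0,"ay": 0,"az": -1,"jaw": -1},{"dx": 0,"dy": 0,"dz": 0,"ax": 0,"ay": 0,"az": -1,"jaw": -1},{"dx": 0,"dy": 0,"dz": 0,"ax": 0,"ay": 0,"az": -1,"jaw": -1},{"dx": 0,"dy": 0,"dz": 0,"ax": 0,"ay": 0,"az": -1,"jaw": -1},{"dx": 0,"dy": 0,"dz": 0,"ax": 0,"ay": 0,"az": -1,"jaw": -1}]' --squeeze 100

```text
t: 10.3
ee_pos: [0.4744, 0.0629, 0.072]
orientation: [2.487, 1.915, 0.004]
wrist_force: [-1.8, -0.7, 16.6]
width: 0.077
grip_force: 99.1
```

>>> arm_command --increments '[{"dx": 0,"dy": 0,"dz": 0,"ax": 0,"ay": 0,"az": -1,"jaw": -1},{"dx": 0,"dy": 0,"dz": 0,"ax": 0,"ay": 0,"az": -1,"jaw": -1},{"dx": 0,"dy": 0,"dz": 0,"ax": 0,"ay": 0,"az": -1,"jaw": -1},{"dx": 0,"dy": 0,"dz": 0,"ax": 0,"ay": 0,"az": -1,"jaw": -1},{"dx": 0,"dy": 0,"dz": 0,"ax": 0,"ay": 0,"az": 0,"jaw": -1}]'

```text
t: 10.72
ee_pos: [0.474, 0.063, 0.072]
orientation: [2.784, 1.454, 0.003]
wrist_force: [-4.6, 0.4, 18.2]
width: 0.08
grip_force: 99.5
```

```bash
cat > st.py <<'E'
from h import *
s=env.sense();print(s['t'],s['ee_pos'],s['wrist_force'],s['wrist_torque'],s['width'],s['grip_force'])
M=Ro.from_rotvec(s['orientation']).as_matrix();print('yaw',np.degrees(np.arctan2(M[1,1],M[0,1])),M[:,2])
E
python3 st.py
```

```text
10.7167 [0.47400641 0.06302566 0.07204513] [-4.57679531  0.39188582 18.18428866] [ 0.08671945  0.90555338 -0.05550858] 0.08005685809017503 99.46956653147936
yaw -34.85420847253849 [ 2.44910353e-03 -3.29720444e-04 -9.99996947e-01]
```

>>> arm_command --increments '[{"dx": 0,"dy": 0,"dz": 0,"ax": 0,"ay": 0,"az": -1,"jaw": -1},{"dx": 0,"dy": 0,"dz": 0,"ax": 0,"ay": 0,"az": -1,"jaw": -1},{"dx": 0,"dy": 0,"dz": 0,"ax": 0,"ay": 0,"az": -1,"jaw": -1},{"dx": 0,"dy": 0,"dz": 0,"ax": 0,"ay": 0,"az": -1,"jaw": -1},{"dx": 0,"dy": 0,"dz": 0,"ax": 0,"ay": 0,"az": -1,"jaw": -1}]'

```text
t: 11.13
ee_pos: [0.4736, 0.0636, 0.072]
orientation: [-3.033, -0.818, -0.003]
wrist_force: [-6.5, 5.1, 20.8]
width: 0.077
grip_force: 99.7
```

>>> arm_command --increments '[{"dx": 0,"dy": 0,"dz": 0,"ax": 0,"ay": 0,"az": -1,"jaw": -1},{"dx": 0,"dy": 0,"dz": 0,"ax": 0,"ay": 0,"az": -1,"jaw": -1},{"dx": 0,"dy": 0,"dz": 0,"ax": 0,"ay": 0,"az": -1,"jaw": -1},{"dx": 0,"dy": 0,"dz": 0,"ax": 0,"ay": 0,"az": -1,"jaw": -1},{"dx": 0,"dy": 0,"dz": 0,"ax": 0,"ay": 0,"az": -1,"jaw": -1}]'

```text
t: 11.55
ee_pos: [0.4736, 0.0639, 0.0721]
orientation: [-3.137, -0.142, -0.003]
wrist_force: [-6.5, 6.2, 20.1]
width: 0.074
grip_force: 99.8
```

>>> arm_command --increments '[{"dx": 0,"dy": 0,"dz": 0,"ax": 0,"ay": 0,"az": -1,"jaw": -1},{"dx": 0,"dy": 0,"dz": 0,"ax": 0,"ay": 0,"az": 0,"jaw": -1},{"dx": 0,"dy": 0,"dz": 0,"ax": 0,"ay": 0,"az": 0,"jaw": -1},{"dx": 0,"dy": 0,"dz": 0,"ax": 0,"ay": 0,"az": 0,"jaw": -1}]'

```text
t: 11.88
ee_pos: [0.4736, 0.064, 0.072]
orientation: [-3.14, -0.01, -0.002]
wrist_force: [-5.5, 7.1, 20.7]
width: 0.083
grip_force: 99.8
```

```bash
python3 st.py
python3 - <<'E'
from h import *
f=grab_frame('wrist');g=grab_frame('scene')
a=cv2.resize(f['img'][130:330,160:360],(400,400),interpolation=2)
b=cv2.resize(g['img'][131:231,260:360],(400,400),interpolation=2)
save('w8.png',np.hstack([a,b]))
E
```

```text
11.8833 [0.47357504 0.06399265 0.0720115 ] [-5.49735399  7.05058739 20.65614469] [ 1.23808108  1.12228599 -0.10371199] 0.08270184588330039 99.79310777038336
yaw -89.62009548080358 [ 0.00151695  0.0014987  -0.99999773]
```

View pics/w8.png

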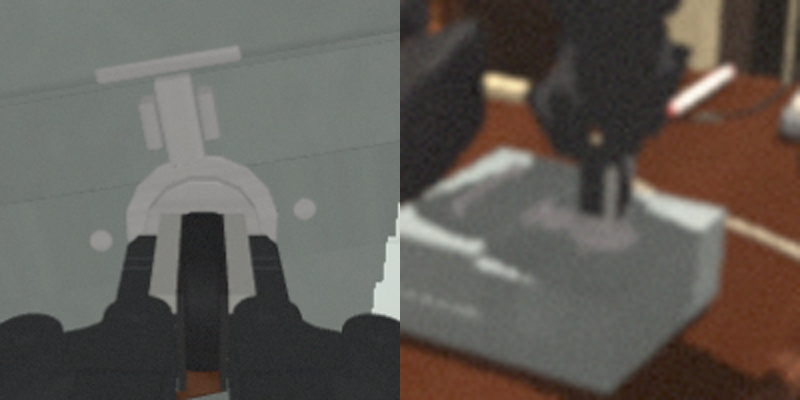

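The bolt has been drawn back to the rim. I'll turn a little further to be sure the plug is against its stop.

>>> arm_command --increments '[{"dx": 0,"dy": 0,"dz": 0,"ax": 0,"ay": 0,"az": -0.5,"jaw": -1},{"dx": 0,"dy": 0,"dz": 0,"ax": 0,"ay": 0,"az": -0.3,"jaw": -1},{"dx": 0,"dy": 0,"dz": 0,"ax": 0,"ay": 0,"az": 0,"jaw": -1},{"dx": 0,"dy": 0,"dz": 0,"ax": 0,"ay": 0,"az": 0,"jaw": -1}]'

```text
t: 12.32
ee_pos: [0.4736, 0.064, 0.072]
orientation: [-3.139, 0.099, -0.002]
wrist_force: [-6.4, 7.1, 19.5]
width: 0.081
grip_force: 99.7
```

```bash
python3 st.py
```

```text
12.3167 [0.47359305 0.06398568 0.07203399] [-6.41469552  7.11832829 19.51840327] [1.26694969 1.0553409  0.19507304] 0.08070753117568341 99.73679199814796
yaw -93.599002122382 [ 0.00158423  0.00140201 -0.99999776]
```

```bash
python3 -c "
from bench import ticket
print(ticket.close_job())"
```

```text
the job is handed in; nothing more can be done
None
```

I pushed the round-headed key fully home and turned it clockwise to the stop, which drew the bolt back. I handed the job in at about 12.3 s with the key still held turned; the hand-in gave no verdict.

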